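# Fit the handle board into the slotted tool tray

### The job

Finish the wooden tool tray: take the long board with the hand hole and, keeping it upright with the hand hole uppermost, slide it down into the slots of the tray's two end boards until it stands on the tray's floor, sticking out about equally at both ends. Keep hold of it until it is down, then let go, and leave the shorter plain board standing where it is.

Things in the scene. Friction and masses are not known exactly. Their poses are not given: they have to be found in the camera images.
- tray: open wooden tray fixed on the bench, 200 mm long (x), 150 mm wide (y). Origin: centre of underside, z up. Floor 10 mm thick, sides 45 mm high. Its end boards (at both ends of x) are 18 mm thick, 70 mm high; at y = 0 each has a slot right through, open at the top, down to the floor: 22 mm wide up to 45 mm above the bench, above that a V mouth widening to 57 mm at the top. Both ends alike
- handle_board_centre (a point): centre of the handle board: plain wood, 240 mm long (x), 18 mm thick (y), 110 mm high (z up), 0.15 to 0.3 kg, standing loose on its long edge. A hand hole 90 mm long, 25 mm high starts 35 mm below its top edge; the solid rail above it can be gripped across the thickness. Both ends and both faces alike. Standing on the tray's floor, its centre is 65 mm above the bench
- short_board_centre (a point): centre of the shorter plain board without a hole, same wood: 150 mm long (x), 18 mm thick (y), 110 mm high (z up), standing loose on its long edge beside the handle board, to its left or right, centres 120 to 240 mm apart. Too short to reach both slots; leave it alone

How it is judged:
On the way:
1. the handle board is brought down in both slots to within 12 mm of the tray's floor while still held in the gripper (z of handle_board_centre in the frame of tray below 0.077 m and horizontal distance between handle_board_centre and tray below 0.022 m and angle between the x axis of handle_board_centre and the x axis of tray, either way round below 0.17 rad and contact force between the fingers and handle_board above 1 N), for 0.1 s.
At the end, for the whole second after the job is handed in: The handle board stands upright (within 10 degrees) with the hand hole uppermost, in both slots of the tray, down on its floor (within 5 mm), centred lengthwise within 20 mm and across within 10 mm, in line with the slots within 10 degrees (z of handle_board_centre in the frame of tray below 0.07 m and x of handle_board_centre in the frame of tray between -0.02 and 0.02 m and y of handle_board_centre in the frame of tray between -0.01 and 0.01 m and angle between the x axis of handle_board_centre and the x axis of tray, either way round below 0.17 rad and angle between handle_board_centre's own z axis and vertical below 0.17 rad); the robot touches nothing.
It fails at once if the shorter plain board is moved by more than 40 mm or knocked over (distance of short_board_centre from where it was at the start of the episode above 0.04 m or angle between short_board_centre's own z axis and vertical above 0.5 rad).
It also fails if it takes over 40 s, if anything falls off the work surface, if the arm or the gripper's body presses on something with over 40 N, if the wrist force passes 120 N, or if a joint passes its speed limit or range.

### The arm

A 7-joint arm with a two-finger parallel gripper is mounted at the origin on a cart in front of the work surface, level with it; the furniture and walls round the work are solid. World frame = base frame: x ahead of the robot, y to its left, z up, the work surface at z = 0. Lengths are in m, angles in rad, forces in N, time in s.
With the tool pointing down it reaches from about 0.425 to 0.875 m from the base axis. Payload 4.7 kg.
Tool frame: the origin (TCP) lies midway between the tips of the shut fingers; the grasp point (between the pads) lies 19 mm behind it (ctrl.grip_point_offset is the distance from the TCP to the grasp point, in m); z points along the fingers, y is the line along which they close (so a half turn about z gives the same grasp; the last joint's range is limited). The gripper opens to 87 mm and grips with 3 to 60 N. Pads are 19 mm wide; open, the fingers measure 117 mm over their backs; the gripper's body (75 mm by 190 mm) begins 51 mm behind the grasp point.
Start: joints at [-1.297, 0.321, -0.07, 1.45, 0.023, 1.371, -0.057], TCP at [0.167, 0.628, 0.223] pointing down, gripper open.
Joint ranges: [-2.86, 2.86], [-0.3, 2.09], [-1.38, 1.24], [0.06, 2.45], [-1.56, 4.7], [0.09, 2.05], [-2.69, 2.69]. Speed limits (rad/s): [2.57, 2.57, 3.14, 3.14, 3.14, 3.14, 3.14].

### API

Orientations are given as a rotation vector (axis times angle).
In Python, from bench import ctrl gives the robot as it stands.
- The arm moves only by the tool move_arm, never from a script. Its argument "increments" is text: rows parted by semicolons, each of 7 numbers parted by spaces: the shift along the world's x, y, z in mm, then the turn, a rotation vector about the world's x, y, z in degrees, then the closure in counts, from 0 (fully open) to 255 (shut). A call has exactly 8 rows; each row shifts and turns the commanded pose from where the row before left it; what a row does not reach is not made up. A row lasts 1/12 s, in which the tool goes at most 41.7 mm and 7.16 degrees, less where a joint would pass 70% of its speed; a pose out of reach is approached as far as the arm can. A call with a gripper value outside its range is refused whole. The fingers move at their own pace and stop on an object; "grip_force" is the grip in N (left out, the last holds). Time passes only in rows, so rows that do not move let the fingers close, or fill a call up. It gives the time, the measured TCP pose, the force, the opening and the grip force at its end, in the units of the state.
- ctrl.get_state(): the state, without advancing time (a new reading comes with each control period).
- ctrl.get_image(name): name is "scene" or "top" or "wrist"; returns a dict with "frame" (384x512x3 uint8, red, green, blue), "depth" (384x512 float32, m along the optical axis (not along the pixel's ray), 0 where there is no reading), "fx", "fy", "cx", "cy" (pixels), "k1" (the pictures are not rectified: a ray, as slopes to the right and down, at radius r is drawn at 1 + k1 r^2 times it, then the intrinsics apply), "position" and "orientation" of the camera in the world. Camera axes: x right, y down, z forward; pixel columns grow to the right and rows downward; lengths in m; the calibration is good to about 2 mm. A picture is of the moment at which its call begins.
- ctrl.close_job(): hands the job in; it is judged then, once.
Trained networks look in a picture, given as the dict that the camera call returned (one of the last four; its "shot" number tells which), for a name from the list of things; names that differ only in an ending like _2 or _b are one class to them, and where a whole thing is asked for, a point or a joint stands for the part that bears it (a point fixed in the world has none). Each returns a list of dicts, best first, with "score" (0 to 1); they miss things now and then, are a little off and sometimes report something else, mostly with a low value. They report only what shows in the picture. A call takes as long as a camera call.
- ctrl.find_in(target, picture): "centre" ([x, y, z] in m, in world coordinates, good to about 4 mm: the middle of the surface that is visible of it).
- ctrl.silhouettes(target, picture): "region" (384x512 bool, what is visible of it).
The state is a dict: "time": time; "joint_positions": joint angles; "qd": joint speeds; "joint_torque": joint torques, N m; "position": TCP position; "tool_rot": TCP orientation; "ft_force": force on the tool from outside, world axes, zero at the start; "torque": the same for the moment, N m; "grip_width": opening from 0.0 (shut) to 1.0 (fully open); "grip_force": force on a finger pad.
Only numpy, scipy, OpenCV 4.12 (cv2) and the standard library are available. Lean on these libraries where they do the work, as an engineer would, in place of code of your own. Each camera call takes 0.05 s, during which the arm holds its last target. There are 200 camera calls.

## Working session

There is one attempt and no reset: what is moved stays moved. The work goes in short steps, Python scripts to look and compute and a tool call to move; the robot and the scene stay as the last step left them, time stands still between calls to the robot, and variables do not carry over. Pictures are saved under pics/ and viewed, at most 10 in all, crops included, and the job is handed in when it is done.

Besides the shell and the picture viewer there is one more tool, called after "Call:" by a JSON object that holds its "fn" and its "kwargs". move_arm: Moves the arm, as the interface text tells. Its arguments: {"type":"object","properties":{"increments":{"type":"string"},"grip_force":{"type":"number"}},"required":["increments"]}

```bash
mkdir -p pics; cat > h.py <<'E'
from bench import ctrl
import numpy as np, cv2
from scipy.spatial.transform import Rotation as R
def cloud(p):
    d=p["depth"]; v,u=np.indices(d.shape)
    K=np.array([[p["fx"],0,p["cx"]],[0,p["fy"],p["cy"]],[0,0,1.]])
    xy=cv2.undistortPoints(np.stack([u,v],-1).reshape(-1,1,2).astype(float),K,np.array([p["k1"],0,0,0,0.])).reshape(d.shape+(2,))
    c=np.dstack([xy*d[...,None],d])
    o=np.array(p["orientation"]); 
    M=o if o.shape==(3,3) else R.from_rotvec(o).as_matrix()
    w=c@M.T+np.array(p["position"]); w[d==0]=np.nan
    return w
def save(p,n): cv2.imwrite(f"pics/{n}.png",p["frame"][...,::-1])
E
python3 - <<'E'
from h import *
s=ctrl.get_state(); print(s["position"],s["tool_rot"],s["grip_width"])
for n in ("top","scene"):
    p=ctrl.get_image(n); save(p,n); w=cloud(p); print(n,p["position"],p["orientation"])
    for t in ("tray","handle_board_centre","short_board_centre"):
        print(t,[(np.round(r["centre"],3),round(r["score"],2)) for r in ctrl.find_in(t,p)][:3])
        for r in ctrl.silhouettes(t,p)[:2]:
            q=w[r["region"]]; q=q[np.isfinite(q[:,0])]
            if len(q)<20: continue
            zt=np.percentile(q[:,2],98); k=q[q[:,2]>zt-.012]
            (c,sz,a)=cv2.minAreaRect((k[:,:2]*1000).astype(np.float32))
            print("  sil",round(r["score"],2),len(q),"ztop",round(zt,3),"rect",np.round(c,0),np.round(sz,0),round(a,1))
E
cd pics; python3 -c "
import cv2,numpy as np
cv2.imwrite('both.png',cv2.resize(np.vstack([cv2.imread('top.png'),cv2.imread('scene.png')]),(400,600)))"
```

```text
[0.16689337 0.62764592 0.22146378] [-4.06916817e-01 -3.11500860e+00  2.95536263e-03] 1.0008061308216962
top [ 0.35157006 -0.01891961  0.89304134] [-2.21026538  1.97764551 -0.23551808]
tray [(array([0.542, 0.202, 0.006]), 0.89)]
  sil 0.97 5032 ztop 0.07 rect [536. 198.] [150. 202.] 81.9
handle_board_centre [(array([ 0.545, -0.194,  0.097]), 0.78)]
  sil 0.93 1743 ztop 0.111 rect [ 553. -206.] [237.  20.] 7.4
short_board_centre [(array([ 0.524, -0.042,  0.11 ]), 0.93)]
  sil 0.63 550 ztop 0.111 rect [531. -39.] [150.  18.] 1.3
scene [-0.05213694 -0.54959716  0.59372254] [-1.9890507   0.87521909 -0.49075523]
tray [(array([0.541, 0.194, 0.031]), 0.93)]
  sil 0.73 5174 ztop 0.071 rect [539. 199.] [153. 203.] 82.3
handle_board_centre [(array([ 0.529, -0.212,  0.073]), 0.85)]
  sil 0.57 3808 ztop 0.112 rect [ 554. -204.] [242.  21.] 7.9
  sil 0.33 5114 ztop 0.071 rect [538. 198.] [152. 201.] 82.5
short_board_centre [(array([ 0.519, -0.044,  0.069]), 0.8)]
  sil 0.82 2929 ztop 0.112 rect [534. -38.] [151.  21.] 1.2
```

View pics/top.png

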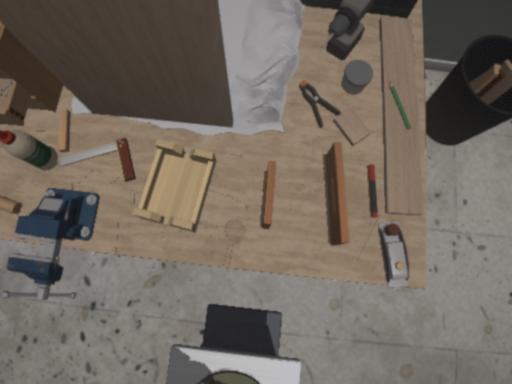

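View pics/scene.png

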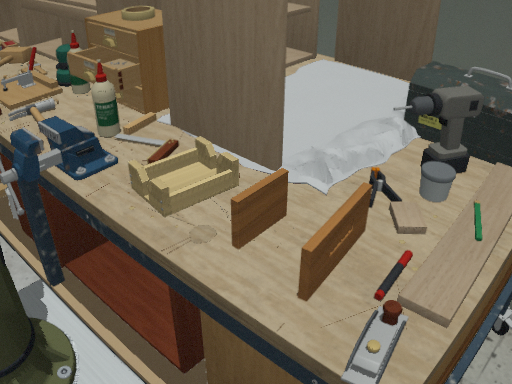

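The pictures agree with the networks. In top, the handle board is at about (341,192), the short board at (269,194) and the tray at (177,187). A tall cabinet stands behind the tray. I'll check its extents before moving.

```bash
python3 - <<'E'
from h import *
for n in ("top","scene"):
    w=cloud(ctrl.get_image(n)).reshape(-1,3); w=w[np.isfinite(w[:,0])]
    w=w[(w[:,2]>.13)&(w[:,0]>.3)]
    for y0 in np.arange(-.4,.8,.1):
        k=w[(w[:,1]>=y0)&(w[:,1]<y0+.1)]
        if len(k)>15: print(n,round(y0,1),len(k),"xmin",np.round(np.percentile(k[:,0],2),3),"z",np.round(np.percentile(k[:,2],[2,98]),3))
E
```

```text
top -0.3 260 xmin 0.961 z [0.159 0.212]
top -0.2 766 xmin 0.888 z [0.176 0.211]
top -0.0 1496 xmin 0.722 z [0.145 0.469]
top 0.1 5383 xmin 0.722 z [0.145 0.463]
top 0.2 4899 xmin 0.722 z [0.143 0.453]
top 0.3 4465 xmin 0.722 z [0.143 0.446]
top 0.4 2927 xmin 0.722 z [0.141 0.438]
top 0.5 2266 xmin 0.554 z [0.132 0.258]
top 0.6 325 xmin 0.632 z [0.131 0.208]
scene -0.4 132 xmin 1.152 z [0.131 0.178]
scene -0.3 2389 xmin 0.969 z [0.133 0.215]
scene -0.2 2844 xmin 0.915 z [0.136 0.338]
scene -0.1 2467 xmin 1.154 z [0.134 0.332]
scene -0.0 3317 xmin 0.724 z [0.135 0.398]
scene 0.1 5295 xmin 0.723 z [0.135 0.394]
scene 0.2 4222 xmin 0.722 z [0.135 0.382]
scene 0.3 3402 xmin 0.722 z [0.134 0.37 ]
scene 0.4 2233 xmin 0.722 z [0.134 0.36 ]
scene 0.5 2448 xmin 0.558 z [0.133 0.261]
scene 0.6 1889 xmin 0.635 z [0.133 0.283]
scene 0.7 1205 xmin 0.631 z [0.133 0.288]
scene 0.8 1014 xmin 0.634 z [0.132 0.264]
```

Call:
{"fn": "move_arm", "kwargs": {"increments": "28 -28 8 0 0 3 0;28 -28 8 0 0 3 0;28 -28 8 0 0 3 0;28 -28 8 0 0 3 0;28 -28 8 0 0 3 0;28 -28 8 0 0 3 0;28 -28 8 0 0 3 0;28 -28 8 0 0 1.5 0"}}

```text
time: 1.47
position: [0.3921, 0.4026, 0.2873]
tool_rot: [-0.212, 3.134, 0.001]
ft_force: [1.0, 0.6, -0.0]
grip_width: 0.999
grip_force: 0.0
```

Call:
{"fn": "move_arm", "kwargs": {"increments": "8 -40 0 0 0 0 0;8 -40 0 0 0 0 0;8 -40 0 0 0 0 0;8 -40 0 0 0 0 0;8 -40 0 0 0 0 0;8 -40 0 0 0 0 0;8 -40 0 0 0 0 0;8 -40 0 0 0 0 0"}}

```text
time: 2.13
position: [0.455, 0.0822, 0.2869]
tool_rot: [-0.209, 3.134, 0.001]
ft_force: [0.2, 0.2, 0.3]
grip_width: 1.0
grip_force: 0.0
```

Call:
{"fn": "move_arm", "kwargs": {"increments": "13 -36 -5 0 0 0 0;13 -36 -5 0 0 0 0;13 -36 -5 0 0 0 0;13 -36 -5 0 0 0 0;13 -36 -5 0 0 0 0;13 -36 -5 0 0 0 0;13 -36 -5 0 0 0 0;8 -36 -5 0 0 0 0"}}

```text
time: 2.8
position: [0.5551, -0.2051, 0.2466]
tool_rot: [-0.211, 3.133, -0.0]
ft_force: [-0.8, 1.0, -1.3]
grip_width: 1.0
grip_force: 0.0
```

Take a close look from the wrist.

```bash
cat >> h.py <<'E'
def rect(p,t,band=.012):
    w=cloud(p)
    for r in ctrl.silhouettes(t,p)[:2]:
        q=w[r["region"]]; q=q[np.isfinite(q[:,0])]
        if len(q)<20: continue
        zt=np.percentile(q[:,2],98); k=q[q[:,2]>zt-band]
        c,sz,a=cv2.minAreaRect((k[:,:2]*1000).astype(np.float32))
        print(t,round(r["score"],2),len(k),"ztop",round(zt,3),np.round(c,1),np.round(sz,1),round(a,1))
def st():
    s=ctrl.get_state(); y=R.from_rotvec(s["tool_rot"]).as_matrix()[:,1]
    print(np.round(s["position"],4),"closing dir",np.round(np.degrees(np.arctan2(y[1],y[0])),1),s["grip_width"],s["grip_force"],np.round(s["joint_positions"],2))
E
python3 - <<'E'
from h import *
st()
p=ctrl.get_image("wrist"); save(p,"w1"); rect(p,"handle_board_centre"); print(p["position"])
p=ctrl.get_image("top"); rect(p,"handle_board_centre",.008); rect(p,"tray",.008); save(p,"t2")
E
```

```text
[ 0.5551 -0.2051  0.2466] closing dir 97.7 1.0001166546769964 0.0 [-0.31  0.22  0.72  1.59 -0.14  1.39  2.14]
handle_board_centre 0.86 2821 ztop 0.111 [ 554.5 -202.8] [238.7  18.1] 7.7
[ 0.48499429 -0.21407482  0.40800139]
handle_board_centre 0.67 443 ztop 0.111 [ 501.9 -206.8] [108.4  91.4] 48.2
tray 0.69 610 ztop 0.07 [535.8 197.6] [149.5 201.1] 81.9
```

View pics/w1.png

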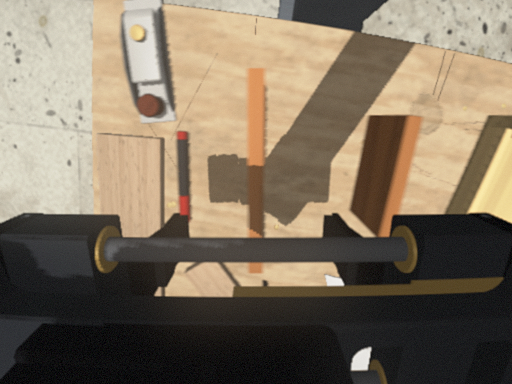

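The wrist picture shows the board's top edge running vertically at column 256, midway between the fingers, with yaw matching. I'll go down and grip.

Call:
{"fn": "move_arm", "kwargs": {"increments": "0 2 -30 0 0 0 0;0 0 -30 0 0 0 0;0 0 -30 0 0 0 0;0 0 -30 0 0 0 0;0 0 -25 0 0 0 0;0 0 -25 0 0 0 0;0 0 0 0 0 0 0;0 0 0 0 0 0 0", "grip_force": 40}}

```text
time: 3.72
position: [0.5536, -0.1995, 0.0762]
tool_rot: [0.213, -3.133, -0.003]
ft_force: [-0.6, -0.6, 0.1]
grip_width: 1.001
grip_force: 0.0
```

Call:
{"fn": "move_arm", "kwargs": {"increments": "0 0 0 0 0 0 255;0 0 0 0 0 0 255;0 0 0 0 0 0 255;0 0 0 0 0 0 255;0 0 0 0 0 0 255;0 0 0 0 0 0 255;0 0 0 0 0 0 255;0 0 0 0 0 0 255"}}

```text
time: 4.38
position: [0.554, -0.2018, 0.0766]
tool_rot: [-0.209, 3.135, 0.0]
ft_force: [-0.6, -0.1, -0.5]
grip_width: 0.48
grip_force: 0.0
```

Call:
{"fn": "move_arm", "kwargs": {"increments": "0 0 0 0 0 0 255;0 0 0 0 0 0 255;0 0 0 0 0 0 255;0 0 0 0 0 0 255;0 0 0 0 0 0 255;0 0 0 0 0 0 255;0 0 0 0 0 0 255;0 0 0 0 0 0 255"}}

```text
time: 5.05
position: [0.5539, -0.2018, 0.0765]
tool_rot: [0.209, -3.135, -0.0]
ft_force: [0.1, -0.0, -1.4]
grip_width: 0.206
grip_force: 39.8
```

Gripped: 0.206 of the opening is 18 mm. Now lift and carry it over the short board.

Call:
{"fn": "move_arm", "kwargs": {"increments": "0 0 15 0 0 0 255;0 0 22 0 0 0 255;0 0 22 0 0 0 255;0 0 22 0 0 0 255;0 0 22 0 0 0 255;0 0 22 0 0 0 255;0 0 22 0 0 0 255;0 0 20 0 0 0 255"}}

```text
time: 5.72
position: [0.5538, -0.2017, 0.2447]
tool_rot: [-0.209, 3.135, 0.001]
ft_force: [-0.4, 0.3, -1.8]
grip_width: 0.202
grip_force: 39.8
```

Call:
{"fn": "move_arm", "kwargs": {"increments": "-1 15 0 0 0 -1 255;-1 25 0 0 0 -1 255;-1 30 0 0 0 -1 255;-1 30 0 0 0 -1 255;-1 30 0 0 0 -1 255;-1 30 0 0 0 -1 255;-1 30 0 0 0 -1 255;-1 30 0 0 0 -1 255"}}

```text
time: 6.38
position: [0.5454, 0.0196, 0.2434]
tool_rot: [-0.012, -3.141, -0.001]
ft_force: [1.2, -0.9, -1.5]
grip_width: 0.206
grip_force: 39.8
```

Call:
{"fn": "move_arm", "kwargs": {"increments": "-1 30 0 0 0 -1 255;-1 30 0 0 0 -1 255;-1 30 0 0 0 -1 255;-1 30 0 0 0 -1 255;-1 30 0 0 0 -1 255;-1 20 0 0 0 -1 255;-2 10 0 0 0 -1 255;-2 0 0 0 0 -1 255"}}

```text
time: 7.05
position: [0.5348, 0.2019, 0.2427]
tool_rot: [-0.223, -3.132, -0.001]
ft_force: [-0.2, 1.2, -2.0]
grip_width: 0.2
grip_force: 39.8
```

```bash
python3 - <<'E'
from h import *
st()
for n in ("wrist","scene","top"):
    p=ctrl.get_image(n); save(p,n+"3"); print(n); rect(p,"handle_board_centre"); rect(p,"tray",.008); rect(p,"short_board_centre")
E
```

```text
[0.5348 0.2019 0.2427] closing dir 81.9 0.1997259320340787 39.812238956437795 [-0.81  0.15  0.45  1.64 -0.07  1.37  1.08]
wrist
handle_board_centre 0.66 9987 ztop 0.277 [485.3 209.6] [ 18.4 139.5] 81.9
tray 0.75 1385 ztop 0.071 [482.1 207.7] [149.2  86.4] 81.5
short_board_centre 0.88 1901 ztop 0.11 [532.   54.1] [148.6 202.4] 0.8
scene
handle_board_centre 0.83 825 ztop 0.278 [530.6 158.7] [ 97.3 239.5] 80.9
tray 0.91 539 ztop 0.071 [538.1 199. ] [153.1 201.6] 82.7
short_board_centre 0.6 649 ztop 0.112 [533.2 -38.1] [151.2  19.7] 1.6
top
handle_board_centre 0.69 775 ztop 0.278 [531.4 170.5] [ 68.  238.2] 81.1
tray 0.73 317 ztop 0.07 [525.1 142.3] [ 83.  206.9] 75.8
tray 0.26 762 ztop 0.278 [531.6 166.3] [ 77.4 239.8] 81.3
short_board_centre 0.79 493 ztop 0.112 [530.7 -39.2] [149.6  18. ] 1.4
```

View pics/wrist3.png

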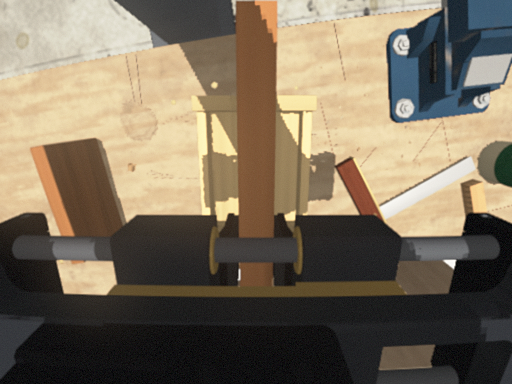

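View pics/scene3.png

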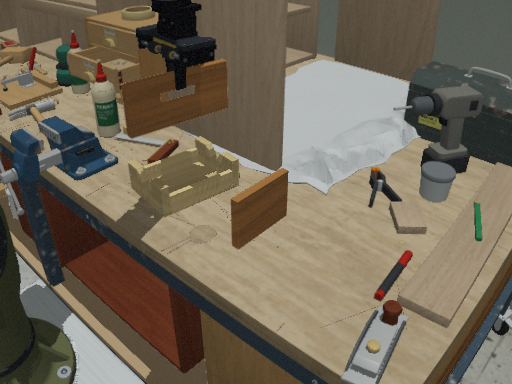

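The wrist view shows the board (cols 237–277) close to centred over the tray (cols 195–315). The numbers give about 2.4 mm too far in +y. Correct that and lower to the V mouth.

Call:
{"fn": "move_arm", "kwargs": {"increments": "1 -2.5 -15 0 0 0 255;0 0 -20 0 0 0 255;0 0 -20 0 0 0 255;0 0 -20 0 0 0 255;0 0 -15 0 0 0 255;0 0 -10 0 0 0 255;0 0 -10 0 0 0 255;0 0 0 0 0 0 255"}}

```text
time: 8.32
position: [0.536, 0.1953, 0.1317]
tool_rot: [-0.229, -3.131, 0.002]
ft_force: [0.2, -0.4, -1.3]
grip_width: 0.204
grip_force: 39.8
```

Call:
{"fn": "move_arm", "kwargs": {"increments": "0 0 -4 0 0 0 255;0 0 -4 0 0 0 255;0 0 -3 0 0 0 255;0 0 -3 0 0 0 255;0 0 -3 0 0 0 255;0 0 -3 0 0 0 255;0 0 0 0 0 0 255;0 0 0 0 0 0 255"}}

```text
time: 8.98
position: [0.5374, 0.1978, 0.1136]
tool_rot: [0.227, 3.132, 0.005]
ft_force: [0.9, 5.1, -2.3]
grip_width: 0.205
grip_force: 40.0
```

It is entering the slots with a light +y side force. Ease 1 mm in +y and continue.

Call:
{"fn": "move_arm", "kwargs": {"increments": "0 1 0 0 0 0 255;0 0 -3 0 0 0 255;0 0 -3 0 0 0 255;0 0 -3 0 0 0 255;0 0 -3 0 0 0 255;0 0 -3 0 0 0 255;0 0 0 0 0 0 255;0 0 0 0 0 0 255"}}

```text
time: 9.65
position: [0.5372, 0.1979, 0.0982]
tool_rot: [0.228, 3.132, 0.003]
ft_force: [2.4, 5.8, -2.7]
grip_width: 0.202
grip_force: 40.0
```

Call:
{"fn": "move_arm", "kwargs": {"increments": "0 0 -3 0 0 0 255;0 0 -3 0 0 0 255;0 0 -3 0 0 0 255;0 0 -2 0 0 0 255;0 0 -1 0 0 0 255;0 0 0 0 0 0 255;0 0 0 0 0 0 255;0 0 0 0 0 0 255"}}

```text
time: 10.32
position: [0.5375, 0.198, 0.0868]
tool_rot: [0.228, 3.132, 0.003]
ft_force: [2.3, 5.5, 0.5]
grip_width: 0.2
grip_force: 40.0
```

The floor is reached (z as computed, vertical force unloaded). Release and retreat.

Call:
{"fn": "move_arm", "kwargs": {"increments": "0 0 0 0 0 0 100;0 0 0 0 0 0 0;0 0 0 0 0 0 0;0 0 0 0 0 0 0;0 0 0 0 0 0 0;0 0 0 0 0 0 0;0 0 0 0 0 0 0;0 0 0 0 0 0 0"}}

```text
time: 10.98
position: [0.537, 0.1965, 0.0865]
tool_rot: [-0.23, -3.133, 0.0]
ft_force: [0.1, 1.5, 0.5]
grip_width: 0.724
grip_force: 0.0
```

Call:
{"fn": "move_arm", "kwargs": {"increments": "0 0 0 0 0 0 0;0 0 5 0 0 0 0;0 0 20 0 0 0 0;0 0 20 0 0 0 0;0 0 25 0 0 0 0;0 0 25 0 0 0 0;0 0 25 0 0 0 0;0 0 0 0 0 0 0"}}

```text
time: 11.65
position: [0.5399, 0.1976, 0.2127]
tool_rot: [0.229, 3.125, 0.008]
ft_force: [1.0, 0.1, 0.2]
grip_width: 1.0
grip_force: 0.0
```

```bash
python3 - <<'E'
from h import *
st()
for n in ("wrist","scene"):
    p=ctrl.get_image(n); save(p,n+"4"); print(n); rect(p,"handle_board_centre"); rect(p,"tray",.008); rect(p,"short_board_centre")
E
```

```text
[0.5399 0.1976 0.2127] closing dir 81.6 1.0003504366792795 0.0 [-0.8   0.16  0.45  1.68 -0.08  1.3   1.09]
wrist
handle_board_centre 0.72 3717 ztop 0.121 [533.7 198.7] [ 17.8 229.4] 82.1
handle_board_centre 0.16 1663 ztop 0.11 [511.5  35.4] [181.7  78.3] 78.5
tray 0.91 1726 ztop 0.07 [514.1 203.3] [149.2 150.1] 82.1
short_board_centre 0.58 1650 ztop 0.11 [498.5 -37.1] [80.9 20.4] 1.2
scene
handle_board_centre 0.88 849 ztop 0.122 [539.  196.6] [ 25.5 240.3] 81.8
tray 0.65 310 ztop 0.071 [513.8 163.4] [135.1 241.1] 55.7
short_board_centre 0.73 652 ztop 0.111 [533.8 -38.2] [151.5  19.8] 1.4
```

View pics/scene4.png

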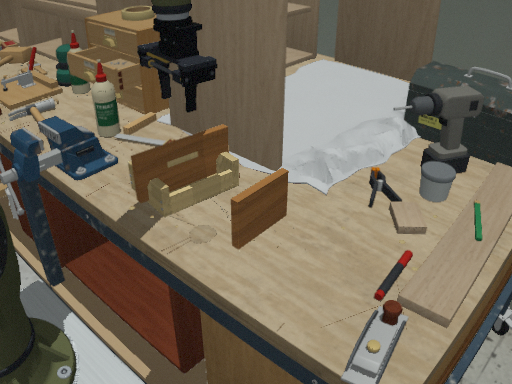

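The board stands in both slots at about (185,165), top edge at 0.121 m, so it is on the floor. It is centred and in line, the gripper is clear and the short board hasn't moved.

```bash
python3 -c "
from bench import ctrl
print(ctrl.close_job())"
```

```text
the job is handed in; nothing more can be done
None
```

The handle board stands on the tray's floor in both slots, hand hole up, centred and in line; it was held until down and then released, the short board did not move, and the job is handed in (no verdict was returned).

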